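# Hang the scrap pail on the gated hook

## Robot

A 6-joint arm with a two-finger parallel gripper is mounted at the origin on a cart in front of the work surface, level with it; the furniture and walls round the work are solid. World frame = base frame: x ahead of the robot, y to its left, z up, the work surface at z = 0. Lengths are in mm, angles in degrees, forces in N, time in s.
With the tool pointing down it reaches from about 350 to 800 mm from the base axis. Payload 7.3 kg.
Tool frame: the origin (TCP) lies between the finger pads; the fingertips stand 14 mm ahead of it and the grasp point (between the pads) lies 5 mm behind it; z points along the fingers, y is the direction in which the jaws open and shut (so a half turn about z gives the same grasp; the last joint's range is limited). The gripper opens to 85 mm and grips with 20 to 120 N. Pads are 22 mm wide; open, the fingers measure 114 mm over their backs; the gripper's body (76 mm by 85 mm) begins 54 mm behind the grasp point. The pads swing forward as they close: fully open they stand 13 mm farther back than shut.
Start: joints at [66.807, 19.595, 87.324, -0, 73.075, -8.365], TCP at [134.342, 507.539, 245.322] pointing down, gripper open.
Joint ranges: [-145.02, 145.02], [-44.19, 115.74], [2.07, 154.8], [-57.11, 237.11], [16.16, 152.29], [-177.93, 177.93]. Speed limits (degrees/s): [147.25, 147.25, 180, 180, 180, 180].

## Interface

Orientations are given as [roll, pitch, yaw] about the fixed x, y, z axes, in that order (R = Rz(yaw) Ry(pitch) Rx(roll)).
In Python, from bench import r gives the robot as it stands.
- The arm moves only by the shell command python3 -m crank 'ROWS' [OPENING] [FORCE]. ROWS is JSON, a list of rows, each a list of 2 entries, a list of its own where there are three numbers: the shift along the tool's x, y, z in units of 40 mm (1.0 is 40 mm), then the turn, a rotation vector about the tool's x, y, z in units of 5 degrees (1.0 is 5 degrees). In form: [[[dx, dy, dz], [rx, ry, rz]], ...]. A call has 1 to 20 rows; each row is the pose to reach, as a shift and turn from the pose commanded when the call began, along the tool's axes at that moment; what a row does not reach only later rows make up. A row lasts 1/10 s, in which the tool goes at most 50 mm and 8.59 degrees, less where a joint would pass 70% of its speed; a pose out of reach is approached as far as the arm can. A call with a gripper value outside its range is refused whole. OPENING is the opening, from 0 (shut) to 1 (fully open), set as the call begins (- or left out, the last holds). The fingers move at their own pace and stop on an object; FORCE is the grip in N (left out, the last holds). Time passes only in rows, so rows that repeat a pose let the fingers close. It gives the time, the measured TCP pose, the force and the opening at its end, in the units of the state.
- r.get_state(): the state, without advancing time (a new reading comes with each control period).
- r.camera(name): name is "side" or "top"; returns a dict with "pixels" (420x560x3 uint8, red, green, blue), "z_map" (420x560 float32, mm along the optical axis (not along the pixel's ray), 0 where there is no reading), "camera_matrix" (3x3 intrinsics, pixels), "k1" (the pictures are not rectified: a ray, as slopes to the right and down, at radius r is drawn at 1 + k1 r^2 times it, then the intrinsics apply), "rvec" (rotation vector, rad) and "tvec" (3), from world to camera coordinates, as OpenCV has them. Camera axes: x right, y down, z forward; pixel columns grow to the right and rows downward; lengths in mm; the calibration is good to about 2 mm. A picture is of the moment at which its call begins.
- r.hand_in(): hands the job in, once; it reports no verdict.
The state is a dict: "time_s": time; "joint_positions": joint angles; "qvel": joint speeds; "joint_efforts": joint torques, N m; "eef_pos": TCP position; "ee_rot": TCP orientation; "contact_force": force on the tool from outside, world axes, zero at the start; "ft_torque": the same for the moment, N m; "grip_width": opening from 0.0 (shut) to 1.0 (fully open).
Only numpy, scipy, OpenCV 4.12 (cv2) and the standard library are available. Lean on these libraries where they do the work, as an engineer would, in place of code of your own. Each camera call takes 0.05 s, during which the arm holds its last target. There are 200 camera calls.

## Task

Stand the small scrap pail's flat-lying wire bail upright, then lift the pail by the bail without tipping it and hang it on the hook of the hook stand: press the bail gently down past the hook's sprung gate, bring it right down onto the bottom of the hook and only then let go, without dropping it. Never force the hook: feel for the gate and the seat, and leave the things around undisturbed.

Things in the scene. Friction and masses are not known exactly. Their poses are not given: they have to be found in the camera images.
- pail: Small open steel pail, loose, about 0.28 kg, 80 mm across the rim, 75 mm across the foot, 50 mm high. Origin: centre of its underside; z up. The bail pivots are on ears at y = +46 and -46 mm, x = 0, 44 mm above the origin. Pushing the bail towards the pail while swinging it up can tip the pail: lead the bar round its arc with a slight outward pull.
- bail (a joint): Angle of the bail (rad): 0 = flat, level, sticking out over the rim along the pail's own -x (roughly away from the robot); 1.57 = upright above the pail's centre; 3.14 = flat on the other side. The pivots are stiff enough (0.025 N m) that the bail stays where it is left.
- bail_bar (a point): Middle of the bail's straight cross bar (8 mm round, 54 mm long, parallel to the pail's y), 105 mm from the pivot line; it wears a freely turning black grip sleeve, 46 mm long. From its ends two straight parallel 6 mm round legs run back 50 mm towards the pivots, 60 mm wide over their outsides, then spread to the pivots 92 mm apart.
- hook_stand: Stand fixed to the bench: grey foot plate 125x70x10 mm, 14 mm round post 283 mm high at its own x +80 mm, a 7 mm round-bar hook clamped to the post. Origin: on the bench straight below the hook's seat (lowest point); -x is the way the hook's tip points (roughly to the robot). The hook lies in the plane y = 0. Its height is unknown: a seated bail bar has its centre 195 to 217 mm above the bench.
- mouth_plumb (a point): Point of the stand on the bench, 6 mm to -x of its origin, straight below where the bail bar is best pressed down through the gate. The bail comes in from -x over the nose, bar across the hook, hook passing between bar and pail rim. In mm from the seated bar's centre: nose top z +33, hook's outermost x -29, underside z -12; open mouth from x -12 (nose) to x +21 (arm).
- post_top (a point): Top of the post, 283 mm up. Over 16 N between pail or bail and stand is too much (robot on stand: 20 N). Pressing: 5 to 10 N open the gate; the force drops as the bar slips past its end, 4 to 10 mm above the floor of the hook; then the bar meets the rigid floor, a shallow V lowest at x = 0 and 3 mm higher at x -6. Pail over 0.12 m/s inside the hook counts as dropped.
- marker: Bystander: white marker pen, loose, 132 x 14 x 16 mm, lying between pail and stand. Origin: centre of underside.
- temp_meter: Bystander: yellow hand meter, loose, 118 x 66 x 30 mm, lying to the right. Origin: centre of underside.
- flux_bottle: Bystander: amber dropper bottle, loose, 42 mm round, 118 mm high, standing at the far left. Origin: centre of underside.
- solder_reel_a: Bystander: reel of wire with blue flanges, loose, 58 mm wide, 47 mm high, standing at the far right. Origin: centre of underside.
- nose_plumb (a point): Point on the bench straight below the hook's nose, own x -16 mm. The gate, a level 5 mm bar 25 mm above the seated bar's centre, closes the mouth: hinged at x +19 mm, free end at x -8 mm just inside the nose. It turns down into the hook against a spring of 0.35 N m/rad (about 0.8 rad lets the bar past) and swings shut by itself. The pail's weight alone only dips it.

How it is judged:
By the outcome, as a careful person would: the job done as asked, in the order asked, and still so for the second after the job is handed in, with the robot touching nothing.
It also fails if it takes over 72 s, if anything falls off the work surface, if the arm or the gripper's body presses on something with over 40 N, if the wrist force passes 120 N, or if a joint passes its speed limit or range.

## Working session

There is one attempt and no reset: what is moved stays moved. The work goes in short steps, Python scripts to look and compute and a shell command to move; the robot and the scene stay as the last step left them, time stands still between calls to the robot, and variables do not carry over. Pictures are saved under pics/ and viewed, about 8 in all and at most 12, crops included, and the job is handed in when it is done.

```bash
ls; mkdir -p pics
cat > h.py <<'E'
import numpy as np, cv2
from bench import r
def snap(n):
    c=r.camera(n); c={k:(np.array(v) if not isinstance(v,(float,int)) else v) for k,v in c.items()}
    c['R']=cv2.Rodrigues(np.array(c['rvec'],float))[0]; c['t']=np.array(c['tvec'],float).reshape(3); return c
def cloud(c):
    """world points HxWx3 from z map"""
    z=c['z_map'];H,W=z.shape;u,v=np.meshgrid(np.arange(W),np.arange(H))
    s=slopes(c,np.stack([u,v],-1).reshape(-1,2))
    P=np.c_[s,np.ones(len(s))]*z.reshape(-1,1)
    w=(P-c['t'])@c['R']; w[z.reshape(-1)<=0]=np.nan
    return w.reshape(H,W,3)
def slopes(c,uv):
    d=np.array([c['k1'],0,0,0],float)
    return cv2.undistortPoints(np.array(uv,float).reshape(-1,1,2),c['camera_matrix'].astype(float),d).reshape(-1,2)
def onplane(c,uv,z):
    s=slopes(c,uv); d=np.c_[s,np.ones(len(s))]@c['R']; o=-c['R'].T@c['t']
    return o+d*((z-o[2])/d[:,2])[:,None]
def proj(c,P):
    return cv2.projectPoints(np.array(P,float).reshape(-1,1,3),np.array(c['rvec'],float),c['t'],c['camera_matrix'].astype(float),np.array([c['k1'],0,0,0],float))[0].reshape(-1,2)
def save(c,f): cv2.imwrite('pics/'+f,c['pixels'][...,::-1])
E
python3 - <<'E'
from h import *
for n in('top','side'):
    c=snap(n); save(c,n+'1.png'); np.savez('pics/'+n+'1.npz',**c); print(n,-c['R'].T@c['t'],c['R'][2])
print(r.get_state())
E
```

```text
pics
top [ 397.83622892 -163.35045192 1348.26509179] [ 0.14308551 -0.0113999  -0.98964467]
side [398.02534861 920.30248029 590.8184073 ] [ 0.15244334 -0.9191472  -0.36322095]
{'time_s': 0.1, 'joint_positions': array([ 6.68093140e+01,  1.96331463e+01,  8.73713144e+01,  4.36769540e-04,
        7.30746031e+01, -8.36589693e+00]), 'qvel': array([ 0.13110308, -0.17581976, -0.26035287,  0.10863508, -0.0466502 ,
        0.06490529]), 'joint_efforts': array([ 3.57402441e-04, -4.34446406e+01, -2.46489465e+01, -2.50326602e-04,
        4.61362259e-03, -1.90383219e-05]), 'eef_pos': array([134.17861962, 507.21913657, 244.69177999]), 'ee_rot': array([-1.79921838e+02, -1.19165465e-02,  1.65175075e+02]), 'contact_force': array([-0.98787082, -0.96149768, -0.26278283]), 'ft_torque': array([-0.01819256, -0.02411146, -0.04036696]), 'grip_width': 0.9998634775786414}
```

View pics/top1.png

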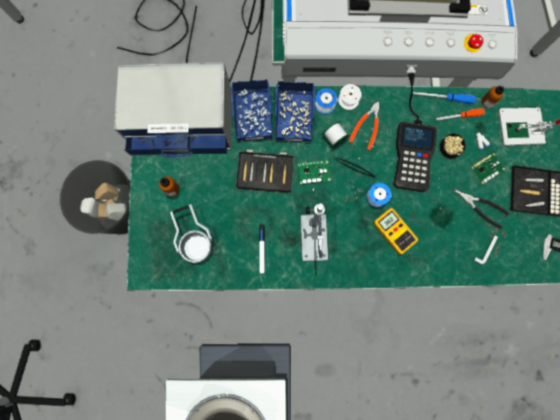

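View pics/side1.png

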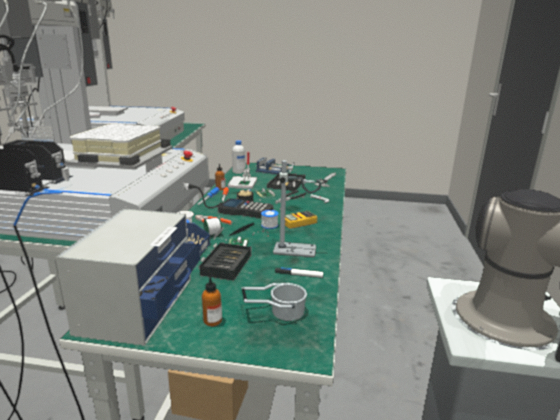

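Top view: pail at about (196,246) with its bail leading away to bar (184,210); marker (262,250), stand (315,235) with post near (320,210), bottle (169,186), meter (397,230). The side view shows the same layout, with the pail at (288,302), bar (250,295) and stand (290,250).

Run:
```python
from h import *
for n,boxes in (('top',dict(pail=(165,200,220,270),stand=(297,195,335,280),marker=(255,220,270,280))),('side',dict(pail=(240,280,312,325),stand=(270,155,320,260)))):
    c=dict(np.load(f'pics/{n}1.npz')); c['k1']=float(c['k1']); W=cloud(c)
    for k,(a,b,d,e) in boxes.items():
        P=W[b:e,a:d].reshape(-1,3); uv=np.stack(np.meshgrid(np.arange(a,d),np.arange(b,e)),-1).reshape(-1,2)
        print(n,k,'zmax',np.nanmax(P[:,2]), 'bench z', np.nanmedian(P[:,2]))
        bins=[(5,14),(14,30),(30,38),(38,60),(60,150),(150,185),(185,225),(225,250),(250,275),(275,310)]
        for lo,hi in bins:
            m=(P[:,2]>lo)&(P[:,2]<hi)&(P[:,0]>200)
            if m.sum()>2: q=P[m]; print('  z',lo,hi,m.sum(),'mean',q.mean(0).round(1),'min',q.min(0).round(1),'max',q.max(0).round(1))
c=dict(np.load('pics/top1.npz')); c['k1']=float(c['k1'])
im=c['pixels'][...,::-1]
A=cv2.resize(im[195:285,155:275],None,fx=5,fy=5,interpolation=cv2.INTER_CUBIC)
cc=dict(np.load('pics/side1.npz')); B=cc['pixels'][...,::-1]
B1=cv2.resize(B[150:265,255:335],(320,460),interpolation=cv2.INTER_CUBIC)
B2=cv2.resize(im[190:285,290:345],(275,475),interpolation=cv2.INTER_CUBIC)
o=np.zeros((480,800,3),np.uint8); o[:450,:0]=0
A=cv2.resize(im[195:275,160:225],(325//1,400),interpolation=cv2.INTER_CUBIC)
o[:400,:200]=A[:, :200] if 0 else cv2.resize(A,(200,246))[:246].repeat(1,0)[:0] if 0 else 0
o=np.zeros((480,800,3),np.uint8); A=cv2.resize(A,(205,252)); o[:252,:205]=A; o[:460,205:525]=B1; o[:475,525:800]=B2
o[255:480,:205]=cv2.resize(B[275:330,235:315],(205,141),interpolation=cv2.INTER_CUBIC)[:225] if 0 else 0
cv2.imwrite('pics/crop1.png',o)
```

```text
top pail zmax 66.46066470647406 bench z 2.3716320201468357
  z 5 14 502 mean [522.5  83.7   6.9] min [444.7  15.2   5. ] max [634.6 166.   13.9]
  z 14 30 70 mean [509.1  87.7  21.4] min [468.4  38.   14. ] max [538.6 111.5  29.9]
  z 30 38 29 mean [508.8  94.5  33.9] min [473.1  38.   30.3] max [539.4 111.   37.5]
  z 38 60 411 mean [529.5  86.3  52. ] min [464.2  30.5  38.1] max [611.2 139.2  60. ]
  z 60 150 50 mean [597.3 108.8  61.9] min [568.2  79.2  60. ] max [610.8 135.8  66.5]
top stand zmax 286.5691479409734 bench z 3.9619198755360547
  z 5 14 929 mean [ 522.1 -239.3    9.7] min [ 415.1 -299.     5. ] max [ 644.2 -194.3   14. ]
  z 14 30 174 mean [ 530.  -237.6   16.2] min [ 465.7 -275.1   14. ] max [ 584.8 -206.7   29.6]
  z 38 60 5 mean [ 561.5 -237.6   53.4] min [ 560.4 -242.4   43.5] max [ 563.3 -234.4   57.7]
  z 60 150 26 mean [ 562.6 -237.5  104.2] min [ 560.4 -244.2   62.7] max [ 569.1 -233.3  148. ]
  z 150 185 11 mean [ 562.8 -237.1  165.6] min [ 560.5 -241.4  152.7] max [ 568.8 -233.6  182.4]
  z 185 225 39 mean [ 484.9 -240.7  209.1] min [ 459.6 -246.6  187.4] m
[... 1396 characters left out ...]
.8 -232.2   38. ]
  z 38 60 137 mean [ 646.2 -599.7   47.5] min [  560.9 -1124.9    38. ] max [ 763.4 -231.2   59.4]
  z 60 150 126 mean [ 566.1 -236.1  107.4] min [ 558.9 -241.6   60.5] max [ 572.5 -228.7  149. ]
  z 150 185 56 mean [ 566.9 -236.8  167.7] min [ 560.7 -243.6  150.2] max [ 573.9 -230.2  183.9]
  z 185 225 114 mean [ 523.  -238.8  204.3] min [ 464.2 -247.2  185.7] max [ 574.4 -228.9  224.9]
  z 225 250 158 mean [ 539.6 -233.   235.2] min [ 465.4 -247.7  225.3] max [ 578.2 -206.2  249.9]
  z 250 275 42 mean [ 566.4 -236.2  263.1] min [ 560.4 -241.5  251.2] max [ 573.  -231.4  274.9]
  z 275 310 18 mean [ 566.9 -235.9  280.6] min [ 560.9 -244.8  275.5] max [ 573.3 -230.2  285. ]
```

View pics/crop1.png

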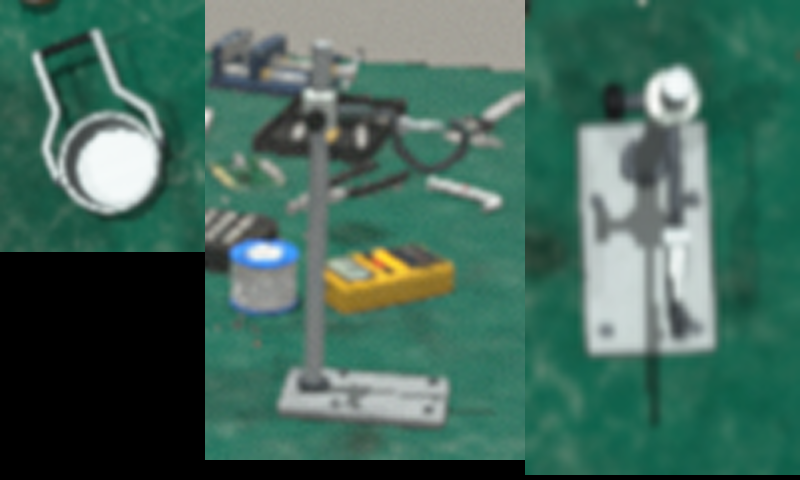

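Run:
```python
from h import *
np.set_printoptions(suppress=True,precision=1)
D={}
for n in('top','side'):
    c=dict(np.load(f'pics/{n}1.npz')); c['k1']=float(c['k1']); D[n]=(c,cloud(c))
for n in D:
    c,W=D[n]; rgb=c['pixels'].astype(int); P=W.reshape(-1,3); C=rgb.reshape(-1,3)
    reg=lambda a,b,x0,x1,y0,y1:(P[:,2]>a)&(P[:,2]<b)&(P[:,0]>x0)&(P[:,0]<x1)&(P[:,1]>y0)&(P[:,1]<y1)
    m=reg(47,58,455,550,25,135); q=P[m]
    # rim circle fit
    A=np.c_[2*q[:,:2],np.ones(len(q))]
    for _ in range(5):
        s=np.linalg.lstsq(A,(q[:,:2]**2).sum(1),rcond=None)[0]; R=np.sqrt(s[2]+s[0]**2+s[1]**2)
        d=abs(np.hypot(*(q[:,:2]-s[:2]).T)-R); k=d<max(3,np.percentile(d,70)); q=q[k];A=A[k]
    print(n,'rim',s[:2],R,len(q),q[:,2].mean())
    m=reg(40,75,570,620,60,150); q=P[m]; dark=C[m].sum(1)<200
    print(' bail far pts',q.mean(0),'dark n',dark.sum(),q[dark].mean(0),'zrange',np.percentile(q[dark][:,2],[5,50,95]))
    u=np.linalg.svd(q[dark]-q[dark].mean(0))[2][0]; print(' bar dir',u, np.degrees(np.arctan2(-u[0],u[1])), 'ext',np.ptp((q[dark]-q[dark].mean(0))@u))
    m=reg(100,275,440,546,-260,-220); q=P[m]
    f=np.polyfit(q[:,0],q[:,1],1); print(' hook pts',len(q),'line slope deg',np.degrees(np.arctan(f[0])),'y at 480',np.polyval(f,480),'x',q[:,0].min(),'z',q[:,2].min(),q[:,2].max())
    for x0 in range(450,550,8):
        k=(q[:,0]>=x0)&(q[:,0]<x0+8)
        if k.sum(): print('   x',x0,k.sum(),'y',q[k][:,1].mean(),'z',q[k][:,2].min(),np.median(q[k][:,2]),q[k][:,2].max())
    m=reg(5,14,420,600,-290,-190)&(C.min(1)>130); q=P[m]
    rect=cv2.minAreaRect(q[:,:2].astype(np.float32)); print(' foot',rect)
    m=reg(60,220,545,600,-260,-220); print(' post',P[m].mean(0))
    m=reg(8,30,400,600,-125,-75); q=P[m]; print(' marker',cv2.minAreaRect(q[:,:2].astype(np.float32)))
```

```text
top rim [510.2  78.5] 44.262529824951876 88 51.92608525405099
 bail far pts [593.8 104.4  59. ] dark n 48 [600.  110.3  60.4] zrange [56.7 60.5 64.3]
 bar dir [-0.3  0.9 -0. ] 19.571353548479482 ext 40.85219797462365
 hook pts 146 line slope deg 1.517872524179966 y at 480 -242.31940453947396 x 459.63207966045724 z 194.36651882721088 242.88477295734484
   x 458 12 y -242.89404734523177 z 218.43771462336142 226.04584296425 233.37437562313258
   x 466 13 y -243.20706822473284 z 200.60097821430165 231.46588908247205 238.20252252789444
   x 474 14 y -241.85946775700617 z 198.0941359294899 204.15693098060422 230.01007287071346
   x 482 13 y -241.76889664711646 z 194.36651882721088 226.09562976448186 231.53747010974772
   x 490 14 y -241.8473556383404 z 195.3671427918172 226.89822332895375 230.2140713677928
   x 498 18 y -241.34260537709017 z 199.66612071204045 227.6348465445526 233.0016054633278
   x 506 18 y -241.6226104592262 z 223.77466344023497 230.66881812800145 233.99688800497788
   x 514 11 y -242.08619639517622 z 233.418753134649 236.25887828569864 241.04950316096986
   x 522 11 y 
[... 1416 characters left out ...]
506 25 y -240.22388450313122 z 203.32319883335992 218.9106426077522 231.5258602129172
   x 514 7 y -240.26282751833628 z 229.15500244453182 233.17798141447034 236.96878162251957
   x 522 6 y -241.3877815208979 z 231.89144289721358 233.56934570296852 236.4417027315944
   x 530 8 y -239.95599044070855 z 232.73816715065504 235.05945283607215 237.82659265127597
   x 538 9 y -240.43108173171964 z 230.41197632519155 235.13200909018155 238.3530516751034
 foot ((527.3768920898438, -239.01063537597656), (122.2059326171875, 70.28376770019531), 0.9218876957893372)
 post [ 566.5 -236.2  141.4]
 marker ((499.0065002441406, -96.64476776123047), (129.75575256347656, 15.380254745483398), 0.6277404427528381)
```

```bash
cat >> h.py <<'E'
from scipy.spatial.transform import Rotation as Ro
def to(x,y,z,yaw=None,rp=(180,0),base=None):
    """row entries from the present pose (base=[pos,rpy] if commanded pose is known) to a world pose"""
    s=r.get_state(); p,e=(s['eef_pos'],s['ee_rot']) if base is None else base
    A=Ro.from_euler('xyz',e,degrees=True); B=A if yaw is None else Ro.from_euler('xyz',[*rp,yaw],degrees=True)
    return np.round(A.inv().apply(np.array([x,y,z])-p)/40,3).tolist(), np.round((A.inv()*B).as_rotvec(degrees=True)/5,3).tolist()
E
python3 - <<'E'
from h import *
for n in('top','side'):
    c=dict(np.load(f'pics/{n}1.npz')); c['k1']=float(c['k1']); P=cloud(c).reshape(-1,3)
    for a,b in((10,40),(40,80),(80,112),(112,125)):
        m=(P[:,2]>a)&(P[:,2]<b)&(P[:,0]>600)&(P[:,0]<690)&(P[:,1]>130)&(P[:,1]<230);q=P[m]
        if len(q): print(n,a,b,len(q),np.percentile(q,[3,97],0).round().tolist())
print(to(600,111.5,160,109.5,base=([134.342,507.539,245.322],[180,0,165.175])))
E
```

```text
top 10 40 32 [[644.0, 131.0, 10.0], [659.0, 161.0, 36.0]]
top 40 80 112 [[646.0, 131.0, 46.0], [686.0, 165.0, 80.0]]
top 80 112 107 [[653.0, 135.0, 80.0], [679.0, 159.0, 105.0]]
top 112 125 3 [[665.0, 147.0, 113.0], [669.0, 148.0, 118.0]]
side 10 40 212 [[645.0, 148.0, 11.0], [683.0, 169.0, 39.0]]
side 40 80 332 [[645.0, 145.0, 41.0], [682.0, 169.0, 79.0]]
side 80 112 142 [[653.0, 143.0, 80.0], [676.0, 161.0, 108.0]]
side 112 125 5 [[665.0, 147.0, 113.0], [667.0, 149.0, 118.0]]
([-13.787, -6.593, 2.133], [-0.0, -0.0, 11.135])
```

```bash
python3 -m crank '[[[-13.787,-6.593,2.133],[0,0,11.135]],[[-13.787,-6.593,2.133],[0,0,11.135]],[[-13.787,-6.593,2.133],[0,0,11.135]],[[-13.787,-6.593,2.133],[0,0,11.135]],[[-13.787,-6.593,2.133],[0,0,11.135]],[[-13.787,-6.593,2.133],[0,0,11.135]],[[-13.787,-6.593,2.133],[0,0,11.135]],[[-13.787,-6.593,2.133],[0,0,11.135]],[[-13.787,-6.593,2.133],[0,0,11.135]],[[-13.787,-6.593,2.133],[0,0,11.135]],[[-13.787,-6.593,2.133],[0,0,11.135]],[[-13.787,-6.593,2.133],[0,0,11.135]],[[-13.787,-6.593,2.133],[0,0,11.135]],[[-13.787,-6.593,2.133],[0,0,11.135]],[[-13.787,-6.593,2.133],[0,0,11.135]],[[-13.787,-6.593,2.133],[0,0,11.135]],[[-13.787,-6.593,2.133],[0,0,11.135]],[[-13.787,-6.593,2.133],[0,0,11.135]]]' 0.4 40
python3 - <<'E'
from h import *
o=np.zeros((480,800,3),np.uint8)
c=snap('top'); o[:480,:400]=cv2.resize(c['pixels'][180:276,150:230],(400,480),interpolation=cv2.INTER_CUBIC)
c=snap('side'); o[:480,400:]=cv2.resize(c['pixels'][215:335,225:325],(400,480),interpolation=cv2.INTER_CUBIC)
cv2.imwrite('pics/hover.png',o[...,::-1])
E
```

```text
time_s: 1.9
eef_pos: [599.5, 112.4, 160.5]
ee_rot: [180.0, -0.0, 109.6]
contact_force: [0.6, -0.1, 0.5]
grip_width: 0.404
```

View pics/hover.png

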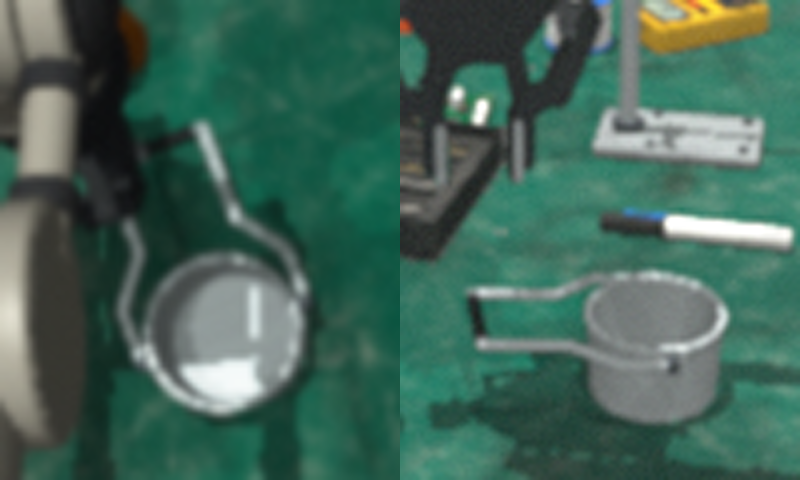

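Hover view: the fingertips (crop ~(440–520,180)) straddle the line above the dark bar (crop right, (475,315)); jaws open along the bail direction. I'll check by projection, then descend.

```bash
python3 - <<'E'
from h import *
c=dict(np.load('pics/side1.npz'));c['k1']=float(c['k1'])
print(proj(c,[[599.5,112.4,146.5],[600,111.5,55]]), onplane(c,[[244,293.7]],55))
c=dict(np.load('pics/top1.npz'));c['k1']=float(c['k1'])
print(proj(c,[[600,111.5,55],[502,77,50]]),'bar seen top approx',[(150+172/5),180+140/5], onplane(c,[[150+172/5,180+140/5]],58))
E
python3 -m crank '[[[0,0,0.8],[0,0,0]],[[0,0,1.6],[0,0,0]],[[0,0,2.1],[0,0,0]],[[0,0,2.4],[0,0,0]],[[0,0,2.6],[0,0,0]],[[0,0,2.7],[0,0,0]],[[0,0,2.7],[0,0,0]],[[0,0,2.7],[0,0,0]],[[0,0,2.7],[0,0,0]]]'
```

```text
[[243.8943727  259.48023266]
 [244.13281054 294.88371502]] [[601.46369249 106.77861127  55.        ]]
[[180.64195793 209.51508263]
 [193.38083038 246.64494042]] bar seen top approx [184.4, 208.0] [[603.46508056 100.93778777  58.        ]]
time_s: 2.9
eef_pos: [600.5, 111.5, 52.9]
ee_rot: [179.9, 0.0, 109.5]
contact_force: [0.7, -0.0, -0.3]
grip_width: 0.402
```

```bash
python3 -m crank '[[[0,0,0],[0,0,0]],[[0,0,0],[0,0,0]],[[0,0,0],[0,0,0]],[[0,0,0],[0,0,0]],[[0,0,0],[0,0,0]],[[0,0,0],[0,0,0]],[[0,0,0],[0,0,0]],[[0,0,0],[0,0,0]]]' 0 30
python3 - <<'E'
from h import *
c=snap('side'); cv2.imwrite('pics/grip.png',cv2.resize(c['pixels'][230:335,215:325],(660,630)[:1]+(600,),interpolation=cv2.INTER_CUBIC)[...,::-1])
s=r.get_state();print(s['contact_force'],s['ft_torque'])
E
```

```text
time_s: 3.7
eef_pos: [600.1, 111.5, 52.0]
ee_rot: [180.0, 0.0, 109.5]
contact_force: [1.8, -0.4, -0.5]
grip_width: 0.077
[ 2.34779984 -0.48891698  0.19004614] [-0.07497655 -0.22534402  0.12084339]
```

View pics/grip.png

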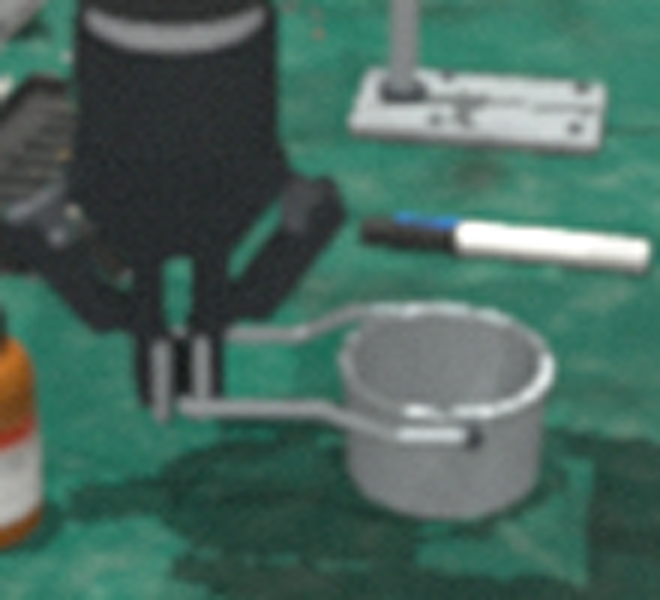

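Picture: the sleeve is between the pads (about (180,375)), legs free on both sides, pail standing level. Swing first to ~45° and check.

```bash
python3 -m crank '[[[0,-0.01,-0.2],[0,0,0]],[[0,-0.06,-0.417],[0,0,0]],[[0,-0.13,-0.63],[0,0,0]],[[0,-0.21,-0.847],[0,0,0]],[[0,-0.32,-1.045],[0,0,0]],[[0,-0.44,-1.243],[0,0,0]],[[0,-0.58,-1.42],[0,0,0]],[[0,-0.735,-1.594],[0,0,0]],[[0,-0.735,-1.594],[0,0,0]],[[0,-0.735,-1.594],[0,0,0]],[[0,-0.735,-1.594],[0,0,0]]]' - 20
python3 - <<'E'
from h import *
c=snap('side'); cv2.imwrite('pics/mid.png',cv2.resize(c['pixels'][220:335,215:325],(600,600),interpolation=cv2.INTER_CUBIC)[...,::-1])
s=r.get_state();print(s['contact_force'],s['ft_torque'])
W=cloud(c);P=W[280:330,262:320].reshape(-1,3)
m=(P[:,2]>12)&(P[:,2]<35);q=P[m];print(np.percentile(q,[2,98],0))
c=snap('top');P=cloud(c)[200:280,160:225].reshape(-1,3)
m=(P[:,2]>12)&(P[:,2]<55)&(P[:,0]<550);q=P[m];print(np.percentile(q,[2,98],0))
E
```

```text
time_s: 4.85
eef_pos: [572.9, 101.8, 115.9]
ee_rot: [179.9, 0.0, 109.5]
contact_force: [1.1, 1.0, 0.5]
grip_width: 0.081
[0.68592073 1.13931988 1.08203465] [ 0.08249    -0.15342161 -0.02829103]
[[466.63002431  38.23326781  12.68114677]
 [537.00696077 115.09067478  34.61621766]]
[[466.9191941   35.59812402  12.7493029 ]
 [542.98324925 120.27353219  54.67611367]]
```

View pics/mid.png

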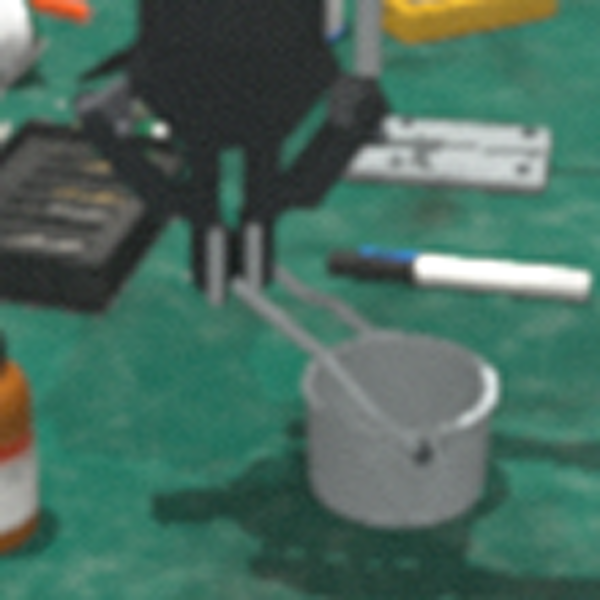

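The bail is at about 45°, pail level and unmoved. Continuing to upright.

```bash
python3 -m crank '[[[0,-0.165,-0.152],[0,0,0]],[[0,-0.34,-0.294],[0,0,0]],[[0,-0.53,-0.415],[0,0,0]],[[0,-0.735,-0.523],[0,0,0]],[[0,-0.95,-0.61],[0,0,0]],[[0,-1.17,-0.679],[0,0,0]],[[0,-1.39,-0.728],[0,0,0]],[[0,-1.62,-0.758],[0,0,0]],[[0,-1.74,-0.766],[0,0,0]],[[0,-1.86,-0.768],[0,0,0]],[[0,-1.86,-0.768],[0,0,0]],[[0,-1.86,-0.768],[0,0,0]],[[0,-1.86,-0.768],[0,0,0]]]'
python3 - <<'E'
from h import *
c=snap('side'); cv2.imwrite('pics/up.png',cv2.resize(c['pixels'][205:335,215:325],(510,600),interpolation=cv2.INTER_CUBIC)[...,::-1])
s=r.get_state();print(s['contact_force'],s['ft_torque'])
W=cloud(c);P=W[280:330,262:320].reshape(-1,3)
m=(P[:,2]>12)&(P[:,2]<35);q=P[m];print(np.percentile(q,[2,98],0))
E
```

```text
time_s: 6.25
eef_pos: [502.3, 76.9, 146.3]
ee_rot: [-180.0, -0.0, 109.5]
contact_force: [0.1, 0.3, -2.8]
grip_width: 0.08
[-0.87145169 -1.11846009 -2.01815378] [-0.05514477 -0.0090027  -0.06157439]
[[464.16347566  38.08607534  12.75733706]
 [534.15741294 114.39185956  34.74820343]]
```

View pics/up.png

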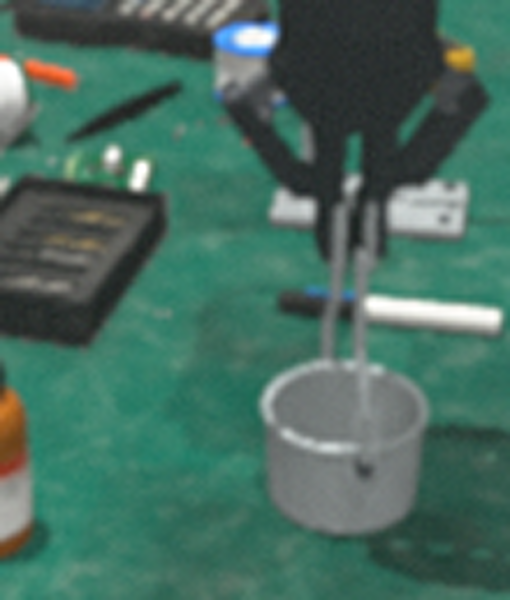

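Bail upright, pail level; the wrist shows −2.8 N, i.e. the bail is just taut. Ease down, open, measure the legs to get the bar's middle, then regrip off-centre so the hook can pass beside the pads.

```bash
python3 -m crank '[[[0,0,0.02],[0,0,0]],[[0,0,0.04],[0,0,0]],[[0,0,0.04],[0,0,0]],[[0,0,0.04],[0,0,0]]]'
python3 -m crank '[[[0,0,0],[0,0,0]],[[0,0,0],[0,0,0]],[[0,0,0],[0,0,0]],[[0,0,0],[0,0,0]]]' 0.28
python3 - <<'E'
from h import *
for n in('side','top'):
    c=snap(n);W=cloud(c);P=W.reshape(-1,3)
    d=P[:,:2]-[502.3,76.9]; t=d@[-.334,.943]; a=d@[.943,.334]
    for z0,z1 in((75,95),(95,115),(112,128)):
        for s in(-1,1):
            m=(P[:,2]>z0)&(P[:,2]<z1)&(abs(a)<25)&(t*s>12)&(t*s<45)
            if m.sum()>3: print(n,z0,s,m.sum(),'t',np.median(t[m]).round(1),'a',np.median(a[m]).round(1),np.percentile(P[m][:,2],[50]))
E
```

```text
time_s: 6.7
eef_pos: [502.3, 76.9, 145.0]
ee_rot: [180.0, -0.0, 109.5]
contact_force: [-0.3, 0.2, -1.1]
grip_width: 0.079
time_s: 7.1
eef_pos: [502.2, 76.8, 144.9]
ee_rot: [180.0, 0.0, 109.5]
contact_force: [0.3, -0.4, 0.5]
grip_width: 0.277
side 75 -1 12 t -38.8 a -2.7 [84.34821544]
side 75 1 23 t 39.5 a -2.9 [87.07677545]
side 95 -1 20 t -26.0 a -1.8 [106.21288936]
side 95 1 29 t 28.6 a -2.5 [104.73745314]
side 112 -1 19 t -26.2 a -1.8 [119.32586123]
side 112 1 20 t 28.4 a -2.0 [120.63529585]
top 75 -1 10 t -41.9 a -3.2 [82.9578748]
top 95 -1 8 t -30.2 a -2.1 [101.28840991]
```

```bash
python3 -m crank '[[[-0.12,0,0],[0,0,0]],[[-0.25,0,0],[0,0,0]],[[-0.38,0,0],[0,0,0]],[[-0.48,0,0],[0,0,0]],[[-0.48,0,0],[0,0,0]],[[-0.48,0,0],[0,0,0]]]'
python3 -m crank '[[[0,0,0],[0,0,0]],[[0,0,0],[0,0,0]],[[0,0,0],[0,0,0]],[[0,0,0],[0,0,0]],[[0,0,0],[0,0,0]],[[0,0,0],[0,0,0]]]' 0 80
python3 -m crank '[[[0,0,-0.04],[0,0,0]],[[0,0,-0.1],[0,0,0]],[[0,0,-0.2],[0,0,0]],[[0,0,-0.35],[0,0,0]],[[0,0,-0.5],[0,0,0]],[[0,0,-0.5],[0,0,0]],[[0,0,-0.5],[0,0,0]],[[0,0,-0.5],[0,0,0]]]'
python3 - <<'E'
from h import *
c=snap('side'); cv2.imwrite('pics/lift.png',cv2.resize(c['pixels'][195:335,215:325],(471,600),interpolation=cv2.INTER_CUBIC)[...,::-1])
s=r.get_state();print(s['contact_force'],s['ft_torque'])
E
```

```text
time_s: 7.8
eef_pos: [508.5, 58.6, 144.8]
ee_rot: [-180.0, -0.0, 109.5]
contact_force: [0.7, -0.4, -0.0]
grip_width: 0.281
time_s: 8.4
eef_pos: [508.5, 58.8, 145.0]
ee_rot: [180.0, -0.0, 109.5]
contact_force: [-0.3, 1.0, 1.2]
grip_width: 0.057
time_s: 9.2
eef_pos: [508.4, 58.8, 164.7]
ee_rot: [-180.0, -0.0, 109.5]
contact_force: [-0.4, -0.1, -2.0]
grip_width: 0.055
[-0.1601314  -0.01143773 -1.55378169] [-0.01993512  0.00646368 -0.0042079 ]
```

View pics/lift.png

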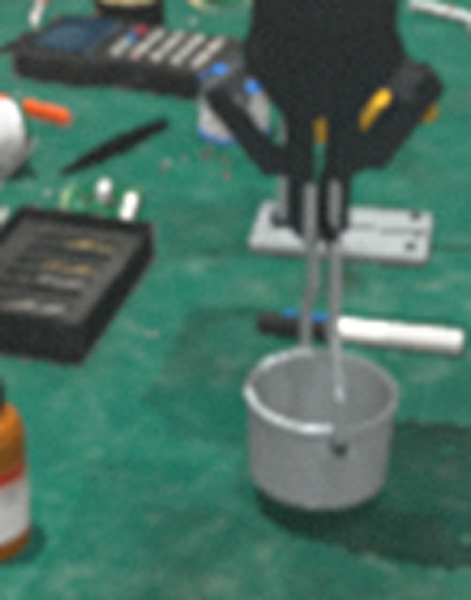

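Pail hangs level from the bail, clear of the bench (shadow at (330,520)). Compute the carry rows.

Run:
```python
from h import *
b=([508.4,58.8,164.8],[180,0,109.5])
print(to(508.4,58.8,258,base=b)); print(to(410.5,-259.5,258,91.5,base=b))
```

```text
([0.0, 0.0, -2.33], [0.0, 0.0, 0.0])
([-6.684, -4.963, -2.33], [0.0, -0.0, 3.6])
```

```bash
python3 -m crank '[[[0,0,-0.1],[0,0,0]],[[0,0,-0.3],[0,0,0]],[[0,0,-0.6],[0,0,0]],[[0,0,-0.9],[0,0,0]],[[0,0,-1.2],[0,0,0]],[[0,0,-1.5],[0,0,0]],[[0,0,-1.8],[0,0,0]],[[0,0,-2.05],[0,0,0]],[[0,0,-2.22],[0,0,0]],[[0,0,-2.3],[0,0,0]],[[0,0,-2.33],[0,0,0]],[[0,0,-2.33],[0,0,0]]]'
```

```text
time_s: 10.45
eef_pos: [508.4, 58.7, 257.8]
ee_rot: [-180.0, -0.0, 109.5]
contact_force: [0.8, -0.3, -2.3]
grip_width: 0.056
```

```bash
python3 -m crank '[[[-0.033,-0.025,0],[0,0,0.02]],[[-0.134,-0.099,0],[0,0,0.07]],[[-0.301,-0.223,0],[0,0,0.16]],[[-0.501,-0.372,0],[0,0,0.27]],[[-0.735,-0.546,0],[0,0,0.4]],[[-0.969,-0.72,0],[0,0,0.52]],[[-1.203,-0.893,0],[0,0,0.65]],[[-1.437,-1.067,0],[0,0,0.77]],[[-1.671,-1.241,0],[0,0,0.9]],[[-1.905,-1.414,0],[0,0,1.03]],[[-2.139,-1.588,0],[0,0,1.15]],[[-2.373,-1.762,0],[0,0,1.28]],[[-2.607,-1.936,0],[0,0,1.4]],[[-2.841,-2.109,0],[0,0,1.53]],[[-3.041,-2.258,0],[0,0,1.64]],[[-3.175,-2.357,0],[0,0,1.71]],[[-3.275,-2.432,0],[0,0,1.76]],[[-3.329,-2.472,0],[0,0,1.79]],[[-3.342,-2.482,0],[0,0,1.8]],[[-3.342,-2.482,0],[0,0,1.8]]]'
python3 - <<'E'
from h import *
print(to(410.5,-259.5,258,91.5))
E
```

```text
time_s: 12.45
eef_pos: [459.6, -100.3, 258.0]
ee_rot: [180.0, -0.0, 100.5]
contact_force: [-0.1, -0.2, -2.1]
grip_width: 0.052
([-3.69, -1.933, -0.0], [0.001, -0.002, 1.801])
```

```bash
python3 -m crank '[[[-0.037,-0.019,0],[0,0,0.02]],[[-0.148,-0.077,0],[0,0,0.07]],[[-0.332,-0.174,0],[0,0,0.16]],[[-0.554,-0.29,0],[0,0,0.27]],[[-0.812,-0.425,0],[0,0,0.4]],[[-1.07,-0.561,0],[0,0,0.52]],[[-1.328,-0.696,0],[0,0,0.65]],[[-1.587,-0.831,0],[0,0,0.77]],[[-1.845,-0.967,0],[0,0,0.9]],[[-2.103,-1.102,0],[0,0,1.03]],[[-2.362,-1.237,0],[0,0,1.15]],[[-2.62,-1.372,0],[0,0,1.28]],[[-2.878,-1.508,0],[0,0,1.4]],[[-3.137,-1.643,0],[0,0,1.53]],[[-3.358,-1.759,0],[0,0,1.64]],[[-3.506,-1.836,0],[0,0,1.71]],[[-3.616,-1.894,0],[0,0,1.76]],[[-3.69,-1.933,0],[0,0,1.8]],[[-3.69,-1.933,0],[0,0,1.8]],[[-3.69,-1.933,0],[0,0,1.8]]]'
python3 - <<'E'
from h import *
s=r.get_state();print(s['eef_pos'],s['ee_rot'],s['contact_force'])
C={n:snap(n) for n in('side','top')}
o=np.zeros((600,800,3),np.uint8)
o[:,:400]=cv2.resize(C['side']['pixels'][130:265,235:325],(400,600),interpolation=cv2.INTER_CUBIC)
o[:,400:]=cv2.resize(C['top']['pixels'][190:310,285:365],(400,600),interpolation=cv2.INTER_CUBIC)
cv2.imwrite('pics/pre.png',o[...,::-1])
for n in C:
    P=cloud(C[n]).reshape(-1,3)
    m=(P[:,2]>195)&(P[:,2]<250)&(P[:,0]>455)&(P[:,0]<505)&(abs(P[:,1]+241)<10); print(n,'hook y',np.median(P[m][:,1]),m.sum())
    for s in(-1,1):
      for z0,z1 in((212,230),(228,243)):
        m=(P[:,2]>z0)&(P[:,2]<z1)&(abs(P[:,0]-408)<16)&((P[:,1]+241.3)*s>12)&((P[:,1]+241.3)*s<42)
        if m.sum()>3: print(n,z0,s,m.sum(),np.median(P[m],0).round(1))
    m=(P[:,2]>115)&(P[:,2]<175)&(abs(P[:,0]-410)<60)&(abs(P[:,1]+241)<60); print('pail',np.percentile(P[m],[2,98],0).round(1).tolist())
E
```

```text
time_s: 14.45
eef_pos: [410.5, -259.4, 258.0]
ee_rot: [180.0, -0.0, 91.5]
contact_force: [-0.3, -0.6, -2.5]
grip_width: 0.057
[ 410.47992047 -259.43496477  258.01646831] [ 1.79995490e+02 -1.54018019e-02  9.15093365e+01] [-0.29208387 -0.60629294 -2.54030856]
side hook y -241.60884033315253 81
side 212 -1 4 [ 411.9 -266.2  218.5]
side 212 1 17 [ 407.8 -212.5  223.1]
side 228 1 11 [ 408.  -213.3  234.8]
pail [[372.0, -281.8, 117.2], [445.2, -195.5, 166.9]]
top hook y -240.134686103595 16
pail [[370.9, -253.8, 115.3], [403.6, -207.0, 167.4]]
```

View pics/pre.png

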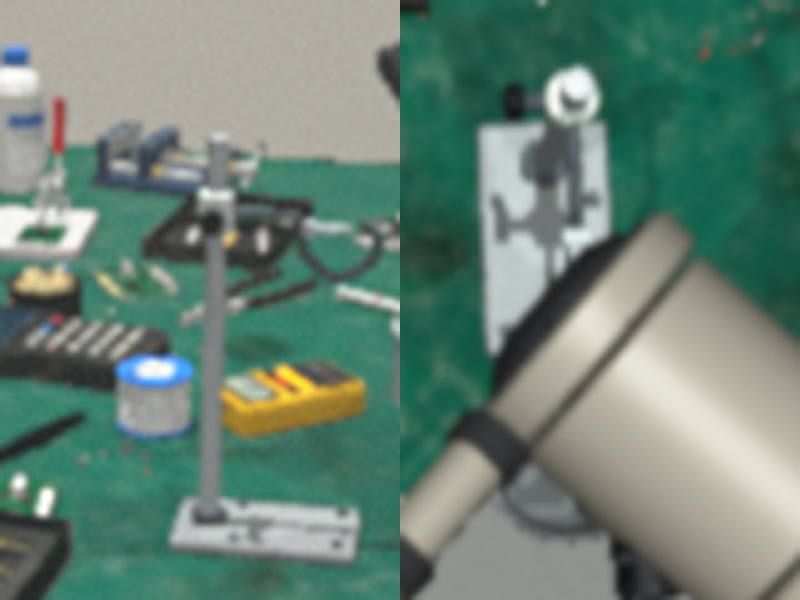

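Top view: hook now partly hidden by the arm; stand and clamp intact. In side-camera depth the bar's middle is ~2.3 mm to +y of the hook plane and the camera reads x ~2 mm short; I'll shift −2.5 mm in y and come in over the nose.

```bash
python3 -m crank '[[[-0.03,0.03,0],[0,0,0]],[[-0.06,0.1,0],[0,0,0]],[[-0.06,0.22,0],[0,0,0]],[[-0.06,0.36,0],[0,0,0]],[[-0.06,0.5,0],[0,0,0]],[[-0.06,0.64,0],[0,0,0]],[[-0.06,0.78,0],[0,0,0]],[[-0.06,0.92,0],[0,0,0]],[[-0.06,1.06,0],[0,0,0]],[[-0.06,1.2,0],[0,0,0]],[[-0.06,1.34,0],[0,0,0]],[[-0.06,1.48,0],[0,0,0]],[[-0.06,1.62,0],[0,0,0]],[[-0.06,1.74,0],[0,0,0]],[[-0.06,1.82,0],[0,0,0]],[[-0.06,1.86,0],[0,0,0]],[[-0.06,1.86,0],[0,0,0]],[[-0.06,1.86,0],[0,0,0]]]'
python3 - <<'E'
from h import *
s=r.get_state();print(s['eef_pos'],s['contact_force'])
c=snap('side'); 
cv2.imwrite('pics/over.png',cv2.resize(c['pixels'][130:235,270:350],(457,600),interpolation=cv2.INTER_CUBIC)[...,::-1])
P=cloud(c).reshape(-1,3)
for z0,z1 in((175,190),(205,225),(228,243)):
  for y0,y1 in((-222,-200),(-252,-230),(-285,-258)):
    m=(P[:,2]>z0)&(P[:,2]<z1)&(abs(P[:,0]-482)<20)&(P[:,1]>y0)&(P[:,1]<y1)
    if m.sum()>2: print(z0,(y0,y1),m.sum(),np.median(P[m],0).round(1))
E
```

```text
time_s: 16.35
eef_pos: [484.7, -260.1, 258.0]
ee_rot: [-180.0, -0.0, 91.5]
contact_force: [-0.4, -0.1, -2.2]
grip_width: 0.053
[ 484.7368359  -260.11173043  258.01901561] [-0.39871369 -0.07047439 -2.24992868]
205 (-222, -200) 17 [ 481.7 -211.6  211.7]
205 (-252, -230) 14 [ 464.8 -241.2  215. ]
205 (-285, -258) 5 [ 481.4 -268.3  215.3]
228 (-222, -200) 11 [ 483.2 -214.3  235.5]
228 (-252, -230) 13 [ 474.1 -242.7  230.1]
228 (-285, -258) 4 [ 482.1 -266.   236. ]
```

View pics/over.png

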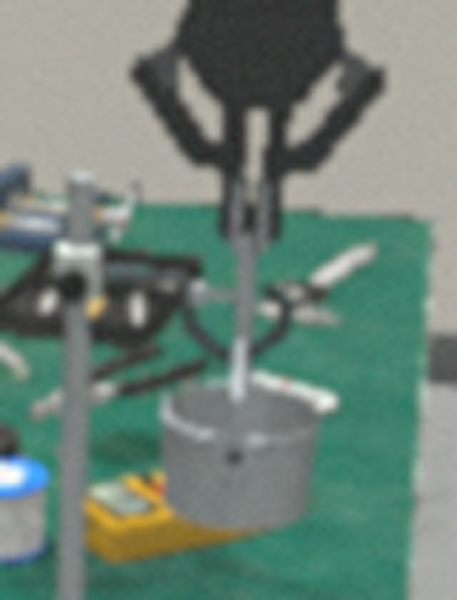

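The bail hangs inside the mouth (near leg at (243,300), hook curve (185–300, 270–360)), pail rim well under the hook. Shift another −2 mm in y, then descend to just above the gate and feel.

```bash
python3 -m crank '[[[-0.02,0,0.03],[0,0,0]],[[-0.05,0,0.1],[0,0,0]],[[-0.05,0,0.2],[0,0,0]],[[-0.05,0,0.3],[0,0,0]],[[-0.05,0,0.4],[0,0,0]],[[-0.05,0,0.48],[0,0,0]],[[-0.05,0,0.53],[0,0,0]],[[-0.05,0,0.55],[0,0,0]],[[-0.05,0,0.55],[0,0,0]]]' - 110
python3 -m crank '[[[0,0,0.05],[0,0,0]],[[0,0,0.1],[0,0,0]],[[0,0,0.1],[0,0,0]],[[0,0,0.1],[0,0,0]]]'
python3 -m crank '[[[0,0,0.04],[0,0,0]],[[0,0,0.08],[0,0,0]],[[0,0,0.08],[0,0,0]],[[0,0,0.08],[0,0,0]]]'
```

```text
time_s: 17.3
eef_pos: [484.9, -262.1, 236.0]
ee_rot: [-180.0, -0.0, 91.5]
contact_force: [-0.2, -0.2, -1.3]
grip_width: 0.044
time_s: 17.7
eef_pos: [484.9, -262.1, 232.0]
ee_rot: [-180.0, -0.0, 91.5]
contact_force: [-0.2, 0.5, -2.9]
grip_width: 0.043
time_s: 18.1
eef_pos: [484.9, -262.1, 228.8]
ee_rot: [-180.0, -0.0, 91.5]
contact_force: [-0.1, -0.0, -1.7]
grip_width: 0.043
```

```bash
S='x'; for i in 1 2 3; do python3 -m crank '[[[0,0,0.04],[0,0,0]],[[0,0,0.08],[0,0,0]],[[0,0,0.08],[0,0,0]],[[0,0,0.08],[0,0,0]]]' | grep -E 'eef|force'; done
```

```text
eef_pos: [484.9, -262.1, 225.7]
contact_force: [0.0, -0.2, -0.6]
eef_pos: [485.0, -262.2, 222.6]
contact_force: [0.1, -0.4, 0.5]
eef_pos: [485.2, -262.2, 219.5]
contact_force: [1.7, -0.4, 2.6]
```

Gate contact felt from about TCP z 228, force rising smoothly (≈5 N net). Continue in small steps.

```bash
for i in 1 2; do python3 -m crank '[[[0,0,0.03],[0,0,0]],[[0,0,0.06],[0,0,0]],[[0,0,0.06],[0,0,0]]]' | grep -E 'eef|force'; done
```

```text
eef_pos: [485.0, -262.2, 216.9]
contact_force: [0.7, -0.3, 5.1]
eef_pos: [484.7, -262.2, 214.5]
contact_force: [0.0, 0.3, 5.0]
```

```bash
for i in 1 2; do python3 -m crank '[[[0,0,0.03],[0,0,0]],[[0,0,0.06],[0,0,0]],[[0,0,0.06],[0,0,0]]]' | grep -E 'eef|force'; done
```

```text
eef_pos: [484.4, -262.2, 212.1]
contact_force: [-3.0, -0.7, 6.2]
eef_pos: [484.1, -262.3, 209.7]
contact_force: [-3.4, -1.2, 5.7]
```

```bash
for i in 1 2; do python3 -m crank '[[[0,0,0.025],[0,0,0]],[[0,0,0.05],[0,0,0]],[[0,0,0.05],[0,0,0]]]' | grep -E 'eef|force|width'; done
```

```text
eef_pos: [484.4, -262.3, 208.0]
contact_force: [-3.0, -0.8, 7.7]
grip_width: 0.041
eef_pos: [484.0, -262.3, 205.7]
contact_force: [-4.2, -0.7, 6.3]
grip_width: 0.045
```

```bash
for i in 1 2; do python3 -m crank '[[[0,0,0.02],[0,0,0]],[[0,0,0.04],[0,0,0]],[[0,0,0.04],[0,0,0]]]' | grep -E 'eef|force|width'; done
```

```text
eef_pos: [482.7, -262.0, 203.2]
contact_force: [-7.1, -1.4, 2.8]
grip_width: 0.045
eef_pos: [484.2, -261.7, 201.2]
contact_force: [0.8, -0.8, -2.0]
grip_width: 0.043
```

The gate snapped shut behind the bar (force peaked, fx −7 N, then fell back to the bare weight) at TCP z≈202. Now centre towards x=0 of the hook and feel for the floor.

```bash
python3 -m crank '[[[0,0.04,0],[0,0,0]],[[0,0.08,0],[0,0,0]],[[0,0.12,0],[0,0,0]],[[0,0.12,0],[0,0,0]],[[0,0.12,0],[0,0,0]]]' | grep -E 'eef|force|width'
for i in 1 2; do python3 -m crank '[[[0,0,0.015],[0,0,0]],[[0,0,0.03],[0,0,0]],[[0,0,0.03],[0,0,0]]]' | grep -E 'eef|force'; done
```

```text
eef_pos: [489.8, -261.9, 202.4]
contact_force: [-0.1, -0.8, -2.6]
grip_width: 0.039
eef_pos: [489.6, -261.9, 201.1]
contact_force: [0.4, 0.2, -2.3]
eef_pos: [489.7, -262.0, 199.9]
contact_force: [0.1, -0.4, -3.4]
```

```bash
for i in 1 2; do python3 -m crank '[[[0,0,0.015],[0,0,0]],[[0,0,0.03],[0,0,0]],[[0,0,0.03],[0,0,0]]]' | grep -E 'eef|force'; done
```

```text
eef_pos: [489.7, -261.9, 198.7]
contact_force: [-0.3, -0.1, -2.3]
eef_pos: [489.7, -261.9, 197.5]
contact_force: [0.5, 0.6, -2.5]
```

```bash
for i in 1 2; do python3 -m crank '[[[0,0,0.012],[0,0,0]],[[0,0,0.025],[0,0,0]],[[0,0,0.025],[0,0,0]]]' | grep -E 'eef|force'; done
```

```text
eef_pos: [489.7, -262.0, 196.5]
contact_force: [-0.6, 0.5, -2.5]
eef_pos: [489.8, -262.0, 195.8]
contact_force: [0.3, -0.0, -0.8]
```

```bash
for i in 1 2; do python3 -m crank '[[[0,0,0.012],[0,0,0]],[[0,0,0.025],[0,0,0]],[[0,0,0.025],[0,0,0]]]' | grep -E 'eef|force'; done
```

```text
eef_pos: [489.9, -262.1, 195.3]
contact_force: [-1.0, 0.4, 4.5]
eef_pos: [490.0, -262.1, 194.9]
contact_force: [-2.3, 2.0, 10.1]
```

Rigid floor met at TCP z≈195.6. Back off to a light touch and ease −x 1 mm towards the bottom.

```bash
python3 -m crank '[[[0,0,-0.01],[0,0,0]],[[0,-0.012,-0.02],[0,0,0]],[[0,-0.025,-0.02],[0,0,0]],[[0,-0.025,-0.02],[0,0,0]],[[0,-0.025,-0.02],[0,0,0]]]' | grep -E 'eef|force|width'
python3 - <<'E'
from h import *
f=[]
for i in range(2):
    c=snap('side'); f.append(r.get_state()['contact_force'])
print(np.mean(f,0),r.get_state()['eef_pos'])
cv2.imwrite('pics/seat.png',cv2.resize(c['pixels'][135:240,270:350],(457,600),interpolation=cv2.INTER_CUBIC)[...,::-1])
E
```

```text
eef_pos: [489.3, -262.2, 195.1]
contact_force: [0.1, 1.5, 5.6]
grip_width: 0.041
[0.48433909 1.04962592 5.87492111] [ 489.23886713 -262.18507532  195.04364352]
```

View pics/seat.png

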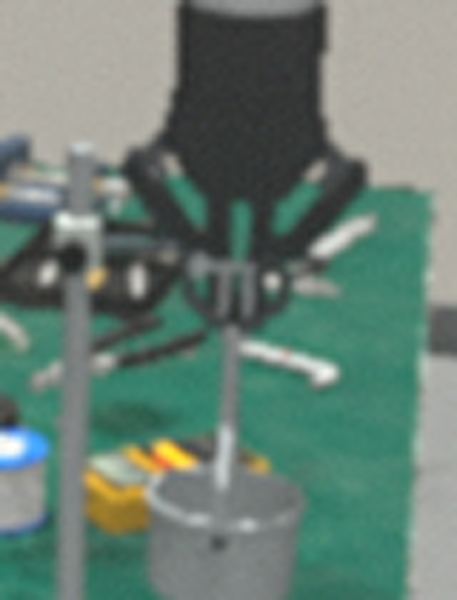

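Bar sits at the bottom of the hook (about (237,310)); fingers beside it; pail leans perhaps 2–3°. Ease the load and the grip gradually before opening so it settles without a jolt.

```bash
python3 -m crank '[[[0,0,-0.006],[0,0,0]],[[0,0,-0.012],[0,0,0]],[[0,0,-0.012],[0,0,0]],[[0,0,-0.012],[0,0,0]]]' - 60 | grep -E 'eef|force|width'
python3 -m crank '[[[0,0,0],[0,0,0]],[[0,0,0],[0,0,0]],[[0,0,0],[0,0,0]],[[0,0,0],[0,0,0]],[[0,0,0],[0,0,0]],[[0,0,0],[0,0,0]]]' - 20 | grep -E 'eef|force|width'
python3 - <<'E'
from h import *
c=snap('side');P=cloud(c).reshape(-1,3)
for z0,z1 in((55,75),(80,95),(98,112),(120,140),(150,170),(172,186)):
    m=(P[:,2]>z0)&(P[:,2]<z1)&(abs(P[:,0]-487)<50)&(P[:,1]>-290)&(P[:,1]<-185); q=P[m]
    print(z0,m.sum(),np.percentile(q,[2,50,98],0).round(1).tolist() if len(q) else '')
print(r.get_state()['contact_force'])
E
```

```text
eef_pos: [489.2, -262.1, 195.1]
contact_force: [3.9, 0.1, 5.0]
grip_width: 0.048
eef_pos: [489.0, -262.1, 195.1]
contact_force: [4.5, -0.8, 5.3]
grip_width: 0.042
55 162 [[450.8, -279.1, 56.1], [485.4, -212.6, 65.9], [524.7, -204.0, 74.8]]
80 209 [[450.6, -283.6, 80.4], [483.8, -230.5, 88.2], [521.4, -202.1, 94.8]]
98 110 [[447.7, -287.6, 98.1], [486.5, -238.9, 101.6], [525.4, -193.9, 110.0]]
120 22 [[482.8, -286.4, 121.3], [486.3, -203.2, 130.0], [488.7, -193.6, 138.5]]
150 17 [[484.7, -272.0, 151.5], [486.1, -216.7, 160.5], [488.9, -211.9, 168.1]]
172 15 [[480.4, -269.2, 174.0], [485.5, -215.4, 178.1], [489.2, -210.6, 185.6]]
[ 3.5424915  -0.65186696  5.29812558]
```

```bash
python3 -m crank '[[[0,0.005,-0.006],[0,0,0]],[[0,0.01,-0.012],[0,0,0]],[[0,0.012,-0.018],[0,0,0]],[[0,0.012,-0.018],[0,0,0]],[[0,0.012,-0.018],[0,0,0]]]' | grep -E 'eef|force|width'
python3 -m crank '[[[0,0,0],[0,0,0]],[[0,0,0],[0,0,0]],[[0,0,0],[0,0,0]]]' 0.06 20| grep -E 'eef|force|width'
```

```text
eef_pos: [488.8, -262.0, 195.3]
contact_force: [0.9, -0.6, 2.2]
grip_width: 0.04
eef_pos: [488.7, -261.8, 195.3]
contact_force: [-0.7, -0.9, 1.3]
grip_width: 0.059
```

```bash
python3 -m crank '[[[0,0,0],[0,0,0]],[[0,0,0],[0,0,0]],[[0,0,0],[0,0,0]]]' 0.08 | grep -E 'eef|force|width'
python3 -m crank '[[[0,0,0],[0,0,0]],[[0,0,0],[0,0,0]],[[0,0,0],[0,0,0]]]' 0.1 | grep -E 'eef|force|width'
python3 -m crank '[[[0,0,0],[0,0,0]],[[0,0,0],[0,0,0]],[[0,0,0],[0,0,0]]]' 0.12 | grep -E 'eef|force|width'
python3 -m crank '[[[0,0,0],[0,0,0]],[[0,0,0],[0,0,0]],[[0,0,0],[0,0,0]],[[0,0,0],[0,0,0]]]' 0.2 | grep -E 'eef|force|width'
python3 -m crank '[[[0,0,0],[0,0,0]],[[0,0,0],[0,0,0]],[[0,0,0],[0,0,0]],[[0,0,0],[0,0,0]]]' 0.3 | grep -E 'eef|force|width'
```

```text
eef_pos: [488.9, -261.8, 195.3]
contact_force: [-0.6, -0.1, -0.2]
grip_width: 0.078
eef_pos: [489.2, -261.9, 195.6]
contact_force: [-0.1, 0.9, -0.2]
grip_width: 0.103
eef_pos: [489.2, -261.9, 195.6]
contact_force: [0.2, 0.3, -0.3]
grip_width: 0.117
eef_pos: [489.2, -262.0, 195.6]
contact_force: [1.2, -0.0, -0.2]
grip_width: 0.197
eef_pos: [489.2, -262.0, 195.6]
contact_force: [-0.2, 0.3, 0.2]
grip_width: 0.301
```

Released with zero force. Retreat straight up.

```bash
python3 -m crank '[[[0,0,-0.1],[0,0,0]],[[0,0,-0.2],[0,0,0]],[[0,0,-0.3],[0,0,0]],[[0,0,-0.4],[0,0,0]],[[0,0,-0.5],[0,0,0]]]' | grep -E 'eef|force|width'
python3 -m crank '[[[0,0,-0.3],[0,0,0]],[[0,0,-0.7],[0,0,0]],[[0,0,-1.1],[0,0,0]],[[-0.5,-0.3,-1.6],[0,0,0]],[[-1.5,-1.3,-2],[0,0,0]],[[-2.5,-2,-2.4],[0,0,0]],[[-3.5,-2.4,-2.6],[0,0,0]],[[-3.5,-2.4,-2.6],[0,0,0]],[[-3.5,-2.4,-2.6],[0,0,0]],[[-3.5,-2.4,-2.6],[0,0,0]]]'
python3 - <<'E'
from h import *
C={n:snap(n) for n in('side','top')}
o=np.zeros((600,800,3),np.uint8)
o[:,:400]=cv2.resize(C['side']['pixels'][150:285,250:340],(400,600),interpolation=cv2.INTER_CUBIC)
o[:,400:]=cv2.resize(C['top']['pixels'][160:310,245:345],(400,600),interpolation=cv2.INTER_CUBIC)
cv2.imwrite('pics/end.png',o[...,::-1])
for n in C:
    P=cloud(C[n]).reshape(-1,3)
    f=lambda a,b,x0,x1,y0,y1:P[(P[:,2]>a)&(P[:,2]<b)&(P[:,0]>x0)&(P[:,0]<x1)&(P[:,1]>y0)&(P[:,1]<y1)]
    q=f(197,216,470,502,-270,-212); print(n,'bar',len(q),np.median(q,0).round(1),'rim z',np.percentile(f(60,110,430,540,-295,-190),[2,98],0).round(1).tolist())
    print(' marker',cv2.minAreaRect(f(8,30,400,600,-125,-75)[:,:2].astype(np.float32))[0],'bottle',f(80,125,620,700,120,190).mean(0).round(1),'foot',cv2.minAreaRect(f(6,14,440,600,-290,-190)[:,:2].astype(np.float32))[0])
E
```

```text
eef_pos: [489.2, -262.0, 216.1]
contact_force: [-0.7, -0.2, -0.2]
grip_width: 0.304
time_s: 30.25
eef_pos: [397.2, -403.5, 319.6]
ee_rot: [-180.0, -0.1, 91.5]
contact_force: [0.4, 0.5, 0.7]
grip_width: 0.296
side bar 39 [ 485.9 -240.9  202.3] rim z [[449.6, -282.2, 61.8], [521.8, -197.6, 103.8]]
 marker (499.01556396484375, -98.47663879394531) bottle [664.7 152.9  93. ] foot (526.8362426757812, -241.51722717285156)
top bar 88 [ 486.5 -240.3  202.8] rim z [[446.6, -283.3, 60.2], [524.6, -202.8, 107.0]]
 marker (510.66937255859375, -102.72137451171875) bottle [665.3 145.7  93.7] foot (517.965576171875, -241.821044921875)
```

View pics/end.png

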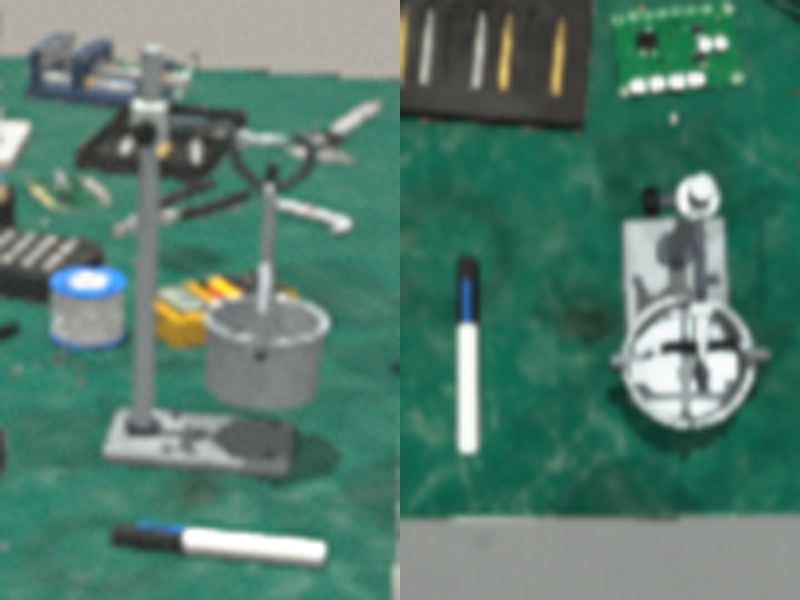

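The pail hangs level on the bottom of the hook: bar at (270,175) in the side crop, pail centred under the hook in the top crop, marker, stand and bottle undisturbed, arm clear.

```bash
python3 -c "
from bench import r
print(r.hand_in())"
```

```text
the job is handed in; nothing more can be done
None
```

The pail now hangs by its bail on the bottom of the hook, and I handed the job in at about 30 s, with the robot touching nothing.

- **Standing and lifting:** I swung the bail up its arc by the sleeve. With it upright I regripped 18 mm off-centre, so the hook could pass beside the pads. The pail lifted level.
- **Gate:** I felt contact at about TCP z 228. The load rose to about 10 N net, plus 3–4 N sideways. The gate let the bar past near z 202 with a short 7 N sideways push, and the force then fell back to the bare weight.
- **Seat:** I met the rigid floor at about z 195.6. The load briefly peaked near 12–13 N there, under the 16 N limit, so I backed off to a light touch before opening the gripper slowly.
- **Last checks:** After release the wrist force was about zero. Both cameras put the bar near (486, −241, z about 203), and the pictures show the pail level and centred under the hook.
- **Bystanders:** The marker, bottle and stand look unmoved in the pictures. The top camera's marker and foot-plate figures shifted by 10–20 mm, but the marker fit was poor at the start too. I attribute the shifts to depth noise and the pail now covering part of the foot plate. The side camera agrees with the start to about 3 mm. I did not re-measure the meter or the reel; they look in place in the side picture.

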